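# Run an indexing banding wheel back to its mark

### The job

On the banding wheel with the brown wooden top, tip the ratchet pawl up out of the teeth by its red ball so that it lies back and stays open, then turn the wheel backwards (clockwise seen from above) by its black knob until the knob stands at that wheel's yellow pointer, and let go. Leave the pawl lying back, and leave the white-topped wheel and its pawl as they are.

Things in the scene. Friction and masses are not known exactly. Their poses are not given: they have to be found in the camera images.
- wheel_base: Fixed iron base, 210 mm across, of the banding wheel with the brown wooden top; origin on the wheel's vertical axis at table level, z up. On it turns a steel ratchet ring 192 mm across (tooth tops 56 mm above the table, 78 to 95 mm from the axis) with the wooden top, 148 mm across, upper face 60 mm above the table. The pawl's bracket stands on the base's +y side.
- wheel_ball (a point): Centre of the red ball, 18 mm across, tip of that wheel's pawl lever (7 mm thick). Shut: 108 mm from the wheel's axis along the base's +y, 108 mm above the table. It swings straight outwards from the axis about a level pin 118 mm from the axis, 62 mm above the table (arc radius 47 mm); lying back it is 157 mm from the axis, 88 mm high.
- wheel_pawl (a joint): Angle of that pawl (rad): 0 = shut, nose in the teeth; grows as the ball is tipped outwards; 1.22 = stop, lying back. Clear of the teeth above about 0.35. Weighted over centre: below about 0.6 it falls shut, above about 0.75 it falls open by itself and stays. Under 1 N tips it.
- wheel_knob (a point): Middle of the upright black turning knob on the wooden-topped wheel, 18 mm across, freely spinning on its pin, standing from 62 to 110 mm above the table (this point 85 mm), 62 mm from the wheel's axis.
- wheel (a joint): Angle of the wooden-topped wheel (rad): direction of its knob from the axis, anticlockwise from above, from the base's +x axis. Starts near 0. Backwards (clockwise, falling) it is held by the pawl until the pawl is lifted; forwards the pawl clicks over. Light friction, about 1 N at the knob; stays where it is left.
- wheel_mark (a point): Where the middle of the knob must come: 62 mm from that wheel's axis, 85 mm above the table, in line with its yellow pointer. The pointer is a fixed yellow clip outside the toothed ring, 62 mm tall, reaching from 98 to 131 mm from the axis; it lies 1.4 to 2.4 rad clockwise of the base's +x axis.
- other_knob (a point): Middle of the black knob of the other wheel, which is alike but has a white top. Leave alone.
- other_pawl (a joint): Angle of the white-topped wheel's pawl (rad), 0 = shut. Leave shut.
Things that resemble listed ones, but are neither listed nor needed, are in the scene too. Leave any orange or turquoise look-alike of the part that bears wheel_mark alone.

How it is judged (in metres and radians):
On the way, in this order (a step that is already met when the one before it is completed fails the run):
1. the wooden-topped wheel's pawl is tipped back while the wheel is still where it was (value of joint wheel_pawl above 0.9 rad and value of joint wheel above -0.3 rad), for 0.2 s.
2. the wheel is turned back until its knob is at the pointer (horizontal distance between wheel_knob and wheel_mark below 0.013 m), for 0.2 s.
At the end, for the whole second after the job is handed in: The wooden-topped wheel's knob is at rest within 13 mm of its place at the yellow pointer, its pawl lies back (more than 0.9 rad open), and the white-topped wheel's knob is within 20 mm of where it was with its pawl down (under 0.3 rad) (horizontal distance between wheel_knob and wheel_mark below 0.013 m and value of joint wheel_pawl above 0.9 rad and velocity of joint wheel between -0.1 and 0.1 rad/s and distance of other_knob from where it was at the start of the episode below 0.02 m and value of joint other_pawl below 0.3 rad); the robot touches nothing.
It fails at once if the white-topped wheel is turned by more than 20 mm at its knob or its pawl is lifted (distance of other_knob from where it was at the start of the episode above 0.02 m or value of joint other_pawl above 0.3 rad).
It fails at once if the wheel is forced back against its pawl (value of joint wheel below -0.3 rad and value of joint wheel_pawl below 0.35 rad).
It fails at once if the wheel is turned forwards by more than a tooth (value of joint wheel above 0.6 rad).
It also fails if it takes over 48 s, if anything falls off the work surface, if the arm or the gripper's body presses on something with over 40 N, if the wrist force passes 120 N, or if a joint passes its speed limit or range.

### The arm

A 6-joint arm with a two-finger parallel gripper is mounted at the origin on the work surface. World frame = base frame: x ahead of the robot, y to its left, z up, the work surface at z = 0. Lengths are in mm, angles in rad, forces in N, time in s.
With the tool pointing down it reaches from about 350 to 875 mm from the base axis. Payload 4.2 kg.
Tool frame: the origin (TCP) lies at the very end of the fingers, on their centre line; the grasp point (between the pads) lies 19 mm behind it; z points along the fingers, y is the line along which they close (so a half turn about z gives the same grasp; the last joint's range is limited). The gripper opens to 85 mm and grips with 20 to 120 N. Pads are 22 mm wide; open, the fingers measure 114 mm over their backs; the gripper's body (76 mm by 85 mm) begins 54 mm behind the grasp point. The pads swing forward as they close: fully open they stand 13 mm farther back than shut.
Start: joints at [-0.933, 0.385, 0.008, 0, -1.194, -0.259], TCP at [231.142, -580.666, 231.312] pointing down, gripper open.
Joint ranges: [-3.14, 3.14], [-1.21, 2.06], [-1.07, 1.41], [-3.16, 2.05], [-2.99, -0.16], [-3.1, 3.1]. Speed limits (rad/s): [2.79, 2.79, 3.14, 3.14, 3.14, 3.14].

### API

Orientations are given as a unit quaternion [x, y, z, w].
In Python, from bench import arm, optics gives the robot as it stands. The module is installed in compiled form; this text tells all that it offers.
- The arm moves only by the tool step_arm, never from a script. Its argument "motion" is a list of rows, each an object with "dr": the turn, a rotation vector about the tool's x, y, z in units of 8 degrees (1.0 is 8 degrees), a list of three; "slide": the shift along the tool's x, y, z in mm, a list of three; "jaw": the finger opening in mm, from 0 to 85.4. A call has exactly 8 rows; each row is the pose to reach, as a shift and turn from the pose commanded when the call began, along the tool's axes at that moment; what a row does not reach only later rows make up. A row lasts 1/8 s, in which the tool goes at most 62.5 mm and 10.7 degrees, less where a joint would pass 70% of its speed; a pose out of reach is approached as far as the arm can. A call with a gripper value outside its range is refused whole. The fingers move at their own pace and stop on an object; the grip force is fixed at half the most. Time passes only in rows, so rows that repeat a pose let the fingers close, or fill a call up. It gives the time, the measured TCP pose, the force, the opening and the grip force at its end, in the units of the state.
- arm.read_state(): the state, without advancing time (a new reading comes with each control period).
- optics.get_image(name): name is "scene" or "side" or "wrist"; returns the picture (480x640x3 uint8, blue, green, red); there is no depth.
- optics.camera_info(name): a dict with "camera_matrix" (3x3 intrinsics, pixels), "view" (4x4, takes a point from world to camera coordinates); the wrist camera has in their place "T_tool_cam" (4x4, takes a point from camera to tool coordinates, whose origin is the TCP and whose axes are the flange's). Camera axes: x right, y up, looking along -z (the intrinsics and any distortion apply to the point x, -y, -z); pixel columns grow to the right and rows downward; lengths in mm; the calibration is good to about 2 mm. A picture is of the moment at which its call begins: read the wrist's pose just before it. camera_info takes no time and is no camera call.
- arm.job_done(): hands the job in; it is judged then, once.
The state is a dict: "clock": time; "joints": joint angles; "joint_vel": joint speeds; "joint_efforts": joint torques, N m; "position": TCP position; "ee_rot": TCP orientation; "contact_force": force on the tool from outside, world axes, zero at the start; "wrist_torque": the same for the moment, N m; "gripper_width": finger opening in mm; "grasp_force": force on a finger pad.
Only numpy, scipy, OpenCV 4.12 (cv2) and the standard library are available. Lean on these libraries where they do the work, as an engineer would, in place of code of your own. Each camera call takes 0.05 s, during which the arm holds its last target. There are 200 camera calls.

## Working session

There is one attempt and no reset: what is moved stays moved. The work goes in short steps, Python scripts to look and compute and a tool call to move; the robot and the scene stay as the last step left them, time stands still between calls to the robot, and variables do not carry over. Pictures are saved under pics/ and viewed, at most 10 in all, crops included, and the job is handed in when it is done.

Besides the shell and the picture viewer there is one more tool, called after "Emit:" as name(argument=value, ...) on one line, values as JSON. step_arm: Moves the arm, as the interface text tells. Its arguments: {"type":"object","properties":{"motion":{"type":"array","items":{"type":"object","properties":{"dr":{"type":"array","items":{"type":"number"}},"slide":{"type":"array","items":{"type":"number"}},"jaw":{"type":"number"}}}}},"required":["motion"]}

```bash
mkdir -p pics
python3 - <<'E'
from bench import arm, optics
import cv2
for n in ("scene","side"):
    cv2.imwrite(f"pics/{n}0.png",optics.get_image(n)); i=optics.camera_info(n); print(n,{k:(v.tolist() if hasattr(v,'tolist') else v) for k,v in i.items()})
print(optics.camera_info("wrist")); s=arm.read_state(); print(s)
E
```

```text
scene {'camera_matrix': [[543.415023357666, 0.0, 316.97623609193727], [0.0, 543.415023357666, 234.55250008580737], [0.0, 0.0, 1.0]], 'view': [[0.6994450416143121, 0.7146848948689385, -0.0014610979869942753, -339.10553780152117], [-0.3746879023525764, 0.36843747694558354, 0.850801270222723, 71.0828911579254], [0.6085931396193842, -0.5945412741165635, 0.5254855504959899, -1411.6902270313362], [0.0, 0.0, 0.0, 1.0]]}
side {'camera_matrix': [[478.25696814566385, 0.0, 319.3764153042916], [0.0, 478.25696814566385, 247.36891223339978], [0.0, 0.0, 1.0]], 'view': [[-0.9949500303643641, -0.09915500838795478, 0.01557951827032237, 446.8071388597842], [0.08250417680473068, -0.7195273610504249, 0.6895458197317889, -65.72580646315856], [-0.057162031871902726, 0.6873490096096713, 0.7240744720682256, -1095.7339056453845], [0.0, 0.0, 0.0, 1.0]]}
{'camera_matrix': array([[375.00003552,   0.        , 321.60898705],
       [  0.        , 375.00003552, 240.05412472],
       [  0.        ,   0.        ,   1.        ]]), 'T_tool_cam': array([[ 3.69429325e-04,  9.48774231e-01,  3.15954620e-01,
         8.1087
[... 290 characters left out ...]
': array([-9.33382285e-01,  3.85462721e-01,  6.77255273e-03, -4.54788758e-04,
       -1.19399008e+00, -2.58613004e-01]), 'joint_vel': array([ 0.00101726, -0.00266974,  0.00442158,  0.00204739,  0.00053015,
        0.0007196 ]), 'joint_efforts': array([ 2.32318635e-04, -3.93318629e+01,  1.88928723e+01,  4.19795439e+00,
       -2.60478249e-03,  9.11639916e-06]), 'position': array([ 230.96724796, -580.19968764,  230.34219476]), 'ee_rot': array([-1.88187710e-01,  9.82132605e-01,  9.40556762e-04, -2.17532486e-04]), 'contact_force': array([ 0.80765698, -0.22164816, -0.50678712]), 'wrist_torque': array([ 0.01802883, -0.00658456,  0.00949854]), 'grasp_force': 0.0, 'gripper_width': 85.38824203316892}
```

View pics/scene0.png

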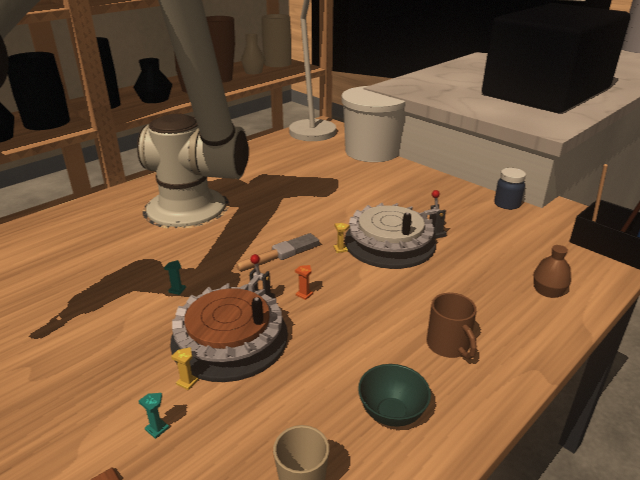

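View pics/side0.png

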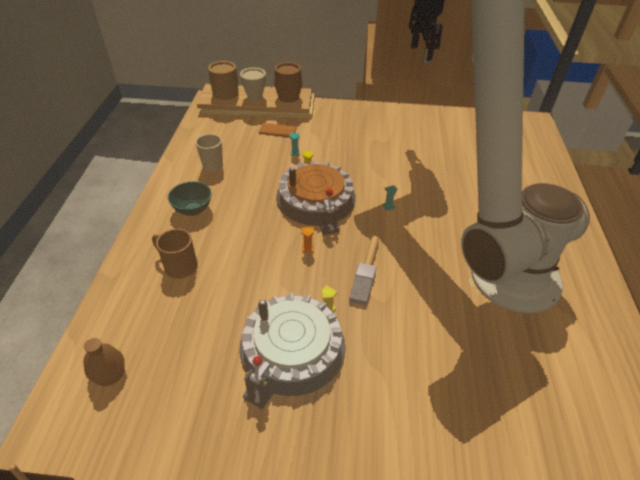

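The candidates are:
- **Balls (scene):** red (255,259) on the brown wheel and (435,194) on the white wheel. I choose the first.
- **Knobs (scene):** black (257,311) on the brown wheel and (407,223) on the white wheel. I choose the first.
- **Pointers (scene):** yellow (184,367) at the brown wheel and (341,237) at the white wheel, plus turquoise (152,412) and (175,277) and orange (304,281) look-alikes. I choose (184,367).
- **Side view:** brown wheel (316,186), ball (329,191), knob (292,178), yellow pointer (308,157).

```bash
cat > h.py <<'E'
import numpy as np, cv2
from bench import arm, optics
from scipy.spatial.transform import Rotation as R
def cam(n,st=None):
    i=optics.camera_info(n)
    if n=="wrist":
        T=np.eye(4);T[:3,:3]=R.from_quat(st["ee_rot"]).as_matrix();T[:3,3]=st["position"]
        return i["camera_matrix"],T@i["T_tool_cam"]
    return i["camera_matrix"],np.linalg.inv(i["view"])
def ray(c,px):
    K,T=c; d=np.linalg.inv(K)@[px[0],px[1],1]; d=d*[1,-1,-1]
    d=T[:3,:3]@d; return T[:3,3],d/np.linalg.norm(d)
def plane(c,px,z):
    o,d=ray(c,px); return o+d*(z-o[2])/d[2]
def tri(rs):
    A=sum(np.eye(3)-np.outer(d,d) for o,d in rs); b=sum((np.eye(3)-np.outer(d,d))@o for o,d in rs)
    p=np.linalg.solve(A,b); return p,[np.linalg.norm((np.eye(3)-np.outer(d,d))@(p-o)) for o,d in rs]
def proj(c,P):
    K,T=c; q=np.linalg.inv(T)@np.append(P,1); q=K@(q[:3]*[1,-1,-1]); return q[:2]/q[2]
def blob(img,lo,hi,box,show=True):
    x0,y0,x1,y1=box; h=cv2.cvtColor(img,cv2.COLOR_BGR2HSV); m=np.zeros(h.shape[:2],np.uint8)
    m[y0:y1,x0:x1]=cv2.inRange(h,np.array(lo),np.array(hi))[y0:y1,x0:x1]
    n,l,s,c=cv2.connectedComponentsWithStats(m); k=1+np.argmax(s[1:,4])
    return c[k],s[k],(l==k).astype(np.uint8)
E
python3 - <<'E'
from h import *
S=cv2.imread("pics/scene0.png");D=cv2.imread("pics/side0.png")
cs,cd=cam("scene"),cam("side")
f=lambda img,lo,hi,b:blob(img,lo,hi,b)[:2]
red=((0,170,90),(6,255,255)); yel=((22,130,80),(34,255,255)); blk=((0,0,0),(179,255,45))
for nm,c,bs,bd in (("ball",red,(240,245,270,270),(320,180,340,200)),("ptr",yel,(165,340,205,395),(298,148,320,168)),("knob",blk,(248,292,266,330),(286,164,299,190))):
    a,sa=f(S,*c,bs);b,sb=f(D,*c,bd); print(nm,a.round(1),sa,b.round(1),sb,*[np.round(v,1) for v in tri([ray(cs,a),ray(cd,b)])])
# brown top: hull of mask, boundary on plane z=60, circle fit
for nm,img,c,b in (("scene",S,cs,(170,275,285,360)),("side",D,cd,(280,160,352,210))):
    _,s,m=blob(img,(0,90,30),(12,255,220),b); print(nm,s)
    h=cv2.convexHull(max(cv2.findContours(m,0,1)[0],key=cv2.contourArea))
    P=np.array([plane(c,p[0],60)[:2] for p in h]).astype(np.float32)
    print(cv2.minEnclosingCircle(P), cv2.fitEllipse(P))
cv2.imwrite("pics/crop0.png",np.hstack([cv2.resize(S[240:400,130:320],None,fx=2.1,fy=2.1,interpolation=2),cv2.resize(D[130:250,260:360],(380,336),interpolation=2)]))
E
```

```text
ball [254.3 258.1] [251 254   8   9  57] [328.7 191.1] [327 189   5   5  18] [ 440.2 -119.5  110.1] [0.5 0.5]
ptr [183.2 355.1] [178 353  13   5  32] [307.5 154.1] [302 151  11   8  66] [ 515.6 -330.    59.4] [0. 0.]Traceback (most recent call last):
  File "<stdin>", line 7, in <module>
  File "<stdin>", line 4, in <lambda>
  File "h.py", line 23, in blob
    n,l,s,c=cv2.connectedComponentsWithStats(m); k=1+np.argmax(s[1:,4])
                                                     ~~~~~~~~~^^^^^^^^^
    return _wrapfunc(a, 'argmax', axis=axis, out=out, **kwds)
    return bound(*args, **kwds)
ValueError: attempt to get argmax of an empty sequence
```

Run:
```python
from h import *
S=cv2.imread("pics/scene0.png");D=cv2.imread("pics/side0.png")
cs,cd=cam("scene"),cam("side")
a,sa,_=blob(S,(0,0,0),(179,255,45),(248,292,266,330));b,sb,_=blob(D,(0,0,0),(179,255,85),(286,164,299,190))
print("knob",a,sa,b,sb,*[np.round(v,1) for v in tri([ray(cs,a),ray(cd,b)])])
for nm,img,c,b in (("scene",S,cs,(170,275,285,360)),("side",D,cd,(280,160,352,210))):
    _,s,m=blob(img,(0,90,30),(13,255,255),b); print(nm,s)
    h=cv2.convexHull(max(cv2.findContours(m,0,1)[0],key=cv2.contourArea))
    P=np.array([plane(c,p[0],60)[:2] for p in h]).astype(np.float32)
    print(cv2.minEnclosingCircle(P), cv2.fitEllipse(P))
cv2.imwrite("pics/crop0.png",np.hstack([cv2.resize(S[240:400,130:320],None,fx=2.1,fy=2.1,interpolation=2),cv2.resize(D[130:250,260:360],(380,336),interpolation=2)]))
```

```text
knob [257.15909091 311.27727273] [252 298  11  26 220] [292.02777778 177.72222222] [290 171   5  15  72] [ 537.9 -193.4   83.1] [0.8 0.8]
scene [ 174  275   96   74 4677]
((445.7431945800781, -221.55743408203125), 120.38766479492188) ((446.565185546875, -210.00741577148438), (165.84339904785156, 251.1979522705078), 70.50068664550781)
side [324 188  10  12  77]
((442.14984130859375, -170.55284118652344), 21.69453239440918) ((443.683349609375, -172.2225341796875), (22.761804580688477, 45.92779541015625), 8.485685348510742)
```

View pics/crop0.png

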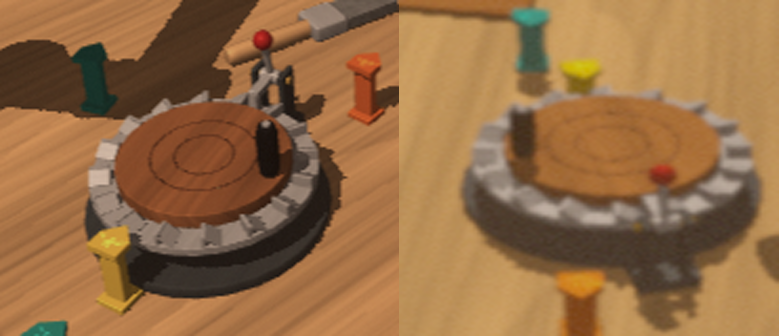

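The crop confirms the brown wheel with its red ball and knob, and the yellow pointer on its near side. From triangulation:
- The ball is at (440,-119.5,110) and the knob at (538,-193,83). They are 122.7 mm apart, against 124.5 expected.
- That puts the axis near (482,-219), with +y at about 113°.
- The pointer is 116 mm out, at -1.68 rad from +x, which fits the description.

The tool's y axis already lies along the base's +y. I'll go above the wheel and take a close look.

Emit:
step_arm(motion=[{"dr": [0,0,0],"slide": [-45,30,0],"jaw": 0},{"dr": [0,0,0],"slide": [-90,60,0],"jaw": 0},{"dr": [0,0,0],"slide": [-135,91,0],"jaw": 0},{"dr": [0,0,0],"slide": [-180,122,0],"jaw": 0},{"dr": [0,0,0],"slide": [-225,152,0],"jaw": 0},{"dr": [0,0,0],"slide": [-270,182,0],"jaw": 0},{"dr": [0,0,0],"slide": [-310,212,0],"jaw": 0},{"dr": [0,0,0],"slide": [-350,242,0],"jaw": 0}])

```text
clock: 1.1
position: [467.3, -224.7, 231.0]
ee_rot: [-0.188, 0.982, 0.0, -0.0]
contact_force: [0.7, -0.5, -0.9]
gripper_width: -0.0
grasp_force: 0.0
```

Run:
```python
from h import *
s=arm.read_state(); W=optics.get_image("wrist"); cv2.imwrite("pics/w1.png",W)
print(s["clock"],s["position"],s["ee_rot"],s["gripper_width"])
c=cam("wrist",s)
for n,P in (("ball",(440.2,-119.5,110)),("knob",(537.9,-193.4,83)),("C",(482,-219,60)),("ptr",(515.6,-330,60)),("mark",(500,-278,85))): print(n,proj(c,P).round(0))
```

```text
1.1 [ 467.28037064 -224.72221592  231.02377364] [-1.88352314e-01  9.82101475e-01  1.58497129e-04 -2.72157619e-04] -0.011307573299239291
ball [466. 249.]
knob [325. 307.]
C [322. 232.]
ptr [188. 221.]
mark [245. 235.]
```

View pics/w1.png

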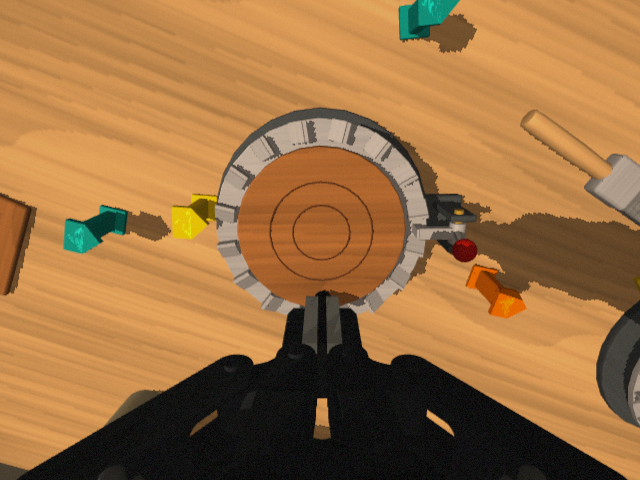

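The view shows the disc centre at (322,232), the ball at (464,250), the yellow head at (189,221), and the knob hidden under the fingers. All match the predicted pixels within 2 px. Next I'll lower the closed fingers inside the ball, then push outwards along tool +y.

Emit:
step_arm(motion=[{"dr": [0,0,0],"slide": [-7,32,0],"jaw": 0},{"dr": [0,0,0],"slide": [-14,65,0],"jaw": 0},{"dr": [0,0,0],"slide": [-14,65,30],"jaw": 0},{"dr": [0,0,0],"slide": [-14,65,60],"jaw": 0},{"dr": [0,0,0],"slide": [-14,65,90],"jaw": 0},{"dr": [0,0,0],"slide": [-14,65,115],"jaw": 0},{"dr": [0,0,0],"slide": [-14,65,135],"jaw": 0},{"dr": [0,0,0],"slide": [-14,65,135],"jaw": 0}])

```text
clock: 2.15
position: [454.4, -160.8, 94.8]
ee_rot: [-0.188, 0.982, 0.001, -0.002]
contact_force: [-0.1, 0.1, 0.3]
gripper_width: -0.1
grasp_force: 0.0
```

Emit:
step_arm(motion=[{"dr": [0,0,0],"slide": [0,9,0],"jaw": 0},{"dr": [0,0,0],"slide": [0,18,0],"jaw": 0},{"dr": [0,0,0],"slide": [0,27,0],"jaw": 0},{"dr": [0,0,0],"slide": [0,36,0],"jaw": 0},{"dr": [0,0,0],"slide": [0,45,0],"jaw": 0},{"dr": [0,0,0],"slide": [0,54,0],"jaw": 0},{"dr": [0,0,0],"slide": [0,63,0],"jaw": 0},{"dr": [0,0,0],"slide": [0,63,0],"jaw": 0}])

```text
clock: 3.15
position: [432.2, -101.7, 96.3]
ee_rot: [-0.189, 0.982, 0.0, -0.0]
contact_force: [-0.1, -0.2, -0.7]
gripper_width: 0.1
grasp_force: 0.0
```

Run:
```python
from h import *
S=optics.get_image("scene");D=optics.get_image("side")
C=np.array([482,-219,0]);u=np.array([-.385,.92,0])
cs,cd=cam("scene"),cam("side"); print("expect open", proj(cs,C+157*u+[0,0,88]),proj(cd,C+157*u+[0,0,88]))
cv2.imwrite("pics/p2.png",np.hstack([cv2.resize(S[200:360,170:360],(399,336),interpolation=2),cv2.resize(D[130:250,260:360],(380,336),interpolation=2)]))
```

```text
expect open [267.12157863 254.69970398] [334.98702924 211.35704874]
```

View pics/p2.png

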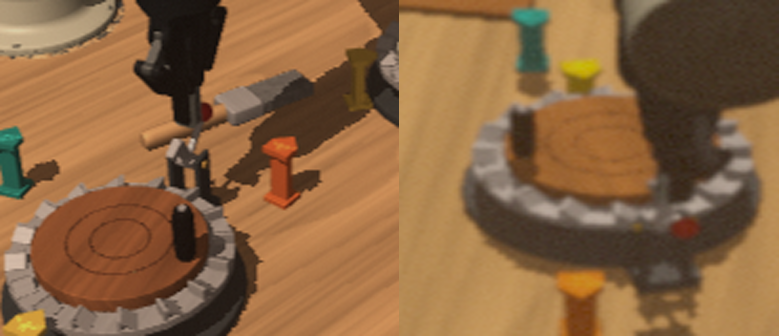

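The ball is now at scene pixel (267,253) and the expected open position is (267,255), so the pawl lies back. Now I'll lift, cross to the knob with the jaws open, and descend over it.

Emit:
step_arm(motion=[{"dr": [0,0,0],"slide": [0,-3,-35],"jaw": 0},{"dr": [0,0,0],"slide": [0,-5,-75],"jaw": 30},{"dr": [0,0,0],"slide": [-20,-45,-75],"jaw": 60},{"dr": [0,0,0],"slide": [-45,-85,-75],"jaw": 60},{"dr": [0,0,0],"slide": [-65,-125,-75],"jaw": 60},{"dr": [0,0,0],"slide": [-65,-125,-75],"jaw": 60},{"dr": [0,0,0],"slide": [-65,-125,-75],"jaw": 60},{"dr": [0,0,0],"slide": [-65,-125,-75],"jaw": 60}])

```text
clock: 4.25
position: [538.4, -193.9, 171.4]
ee_rot: [-0.189, 0.982, 0.0, -0.0]
contact_force: [-0.9, 0.7, 0.3]
gripper_width: 59.9
grasp_force: 0.0
```

Run:
```python
from h import *
s=arm.read_state(); W=optics.get_image("wrist"); cv2.imwrite("pics/w3.png",W); c=cam("wrist",s)
print(s["clock"],s["position"],s["gripper_width"])
for P in ((538.5,-194,85),(538.5,-194,110),(482,-219,60),(515.6,-330,60)): print(proj(c,P).round(0))
```

```text
4.25 [ 538.40363283 -193.91962094  171.42978954] 59.88832015539384
[322. 247.]
[322. 262.]
[318. 146.]
[140. 131.]
```

View pics/w3.png

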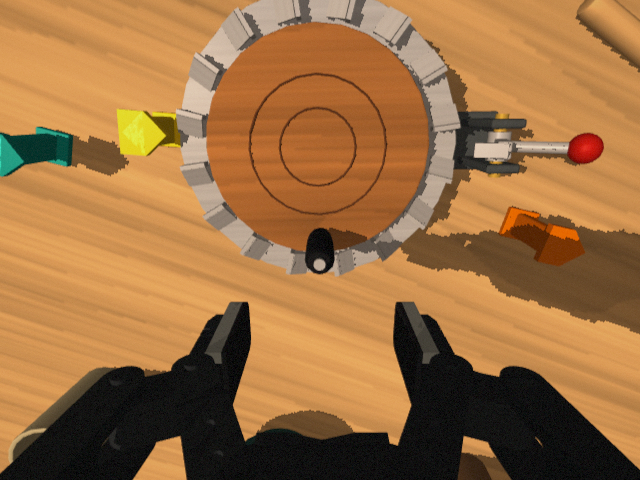

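The knob top is at (319,265) against (322,262) predicted, and the yellow head at (140,132) as predicted, with the pawl lying back at (585,148). Next, descend and close on the knob.

Emit:
step_arm(motion=[{"dr": [0,0,0],"slide": [0,0,30],"jaw": 60},{"dr": [0,0,0],"slide": [0,-1,60],"jaw": 60},{"dr": [0,0,0],"slide": [0,-1,80],"jaw": 60},{"dr": [0,0,0],"slide": [0,-1,93],"jaw": 60},{"dr": [0,0,0],"slide": [0,-1,93],"jaw": 30},{"dr": [0,0,0],"slide": [0,-1,93],"jaw": 12},{"dr": [0,0,0],"slide": [0,-1,93],"jaw": 12},{"dr": [0,0,0],"slide": [0,-1,93],"jaw": 12}])

```text
clock: 5.3
position: [540.3, -195.4, 79.6]
ee_rot: [-0.188, 0.982, -0.0, 0.001]
contact_force: [-0.7, 0.6, 5.0]
gripper_width: 15.9
grasp_force: 58.9
```

Emit:
step_arm(motion=[{"dr": [0,0,0],"slide": [0.4,-7,0],"jaw": 12},{"dr": [0,0,0],"slide": [1.5,-14,0],"jaw": 12},{"dr": [0,0,0],"slide": [3,-20,0],"jaw": 12},{"dr": [0,0,0],"slide": [5.4,-26,0],"jaw": 12},{"dr": [0,0,0],"slide": [8.3,-32,0],"jaw": 12},{"dr": [0,0,0],"slide": [12,-37.4,0],"jaw": 12},{"dr": [0,0,0],"slide": [16,-42.5,0],"jaw": 12},{"dr": [0,0,0],"slide": [20.5,-47,0],"jaw": 12}])

```text
clock: 6.3
position: [538.5, -247.0, 79.6]
ee_rot: [-0.188, 0.982, -0.0, 0.001]
contact_force: [-0.4, 2.9, 6.4]
gripper_width: 16.2
grasp_force: 59.1
```

Emit:
step_arm(motion=[{"dr": [0,0,0],"slide": [5,-4,0],"jaw": 12},{"dr": [0,0,0],"slide": [10.5,-7.7,0],"jaw": 12},{"dr": [0,0,0],"slide": [16,-10.5,0],"jaw": 12},{"dr": [0,0,0],"slide": [22.3,-13,0],"jaw": 12},{"dr": [0,0,0],"slide": [28.5,-14.7,0],"jaw": 12},{"dr": [0,0,0],"slide": [35,-15.7,0],"jaw": 12},{"dr": [0,0,0],"slide": [41,-16,0],"jaw": 12},{"dr": [0,0,0],"slide": [47,-15.8,0],"jaw": 12}])

```text
clock: 7.3
position: [501.0, -278.6, 79.6]
ee_rot: [-0.188, 0.982, -0.0, 0.001]
contact_force: [-0.8, 3.7, 5.6]
gripper_width: 16.2
grasp_force: 59.1
```

Emit:
step_arm(motion=[{"dr": [0,0,0],"slide": [0,0,0],"jaw": 12},{"dr": [0,0,0],"slide": [0,0,0],"jaw": 12},{"dr": [0,0,0],"slide": [0,0,0],"jaw": 12},{"dr": [0,0,0],"slide": [0,0,0],"jaw": 12},{"dr": [0,0,0],"slide": [0,0,0],"jaw": 30},{"dr": [0,0,0],"slide": [0,0,0],"jaw": 50},{"dr": [0,0,0],"slide": [0,0,0],"jaw": 50},{"dr": [0,0,0],"slide": [0,0,0],"jaw": 50}])

```text
clock: 8.3
position: [499.9, -278.7, 78.1]
ee_rot: [-0.188, 0.982, 0.0, -0.0]
contact_force: [-0.1, 0.6, 0.7]
gripper_width: 50.1
grasp_force: 0.0
```

Emit:
step_arm(motion=[{"dr": [0,0,0],"slide": [0,0,-25],"jaw": 50},{"dr": [0,0,0],"slide": [0,0,-50],"jaw": 50},{"dr": [0,0,0],"slide": [0,0,-80],"jaw": 50},{"dr": [0,0,0],"slide": [0,0,-110],"jaw": 50},{"dr": [0,0,0],"slide": [20,0,-140],"jaw": 50},{"dr": [0,0,0],"slide": [-20,0,-160],"jaw": 50},{"dr": [0,0,0],"slide": [-50,0,-160],"jaw": 50},{"dr": [0,0,0],"slide": [-50,0,-160],"jaw": 50}])

```text
clock: 9.3
position: [547.7, -259.4, 237.8]
ee_rot: [-0.189, 0.982, 0.0, -0.0]
contact_force: [-0.7, -0.2, -0.1]
gripper_width: 49.8
grasp_force: 0.0
```

Run:
```python
from h import *
import time
s=arm.read_state(); W=optics.get_image("wrist"); cv2.imwrite("pics/w4.png",W); c=cam("wrist",s)
print(s["clock"],s["position"],s["contact_force"])
for P in ((500,-278,110),(482,-219,60),(515.6,-330,60)): print(proj(c,P).round(0))
```

```text
9.3 [ 547.72919819 -259.35568709  237.75936631] [-0.65818905 -0.22230261 -0.13884624]
[322. 160.]
[395. 159.]
[257. 147.]
```

View pics/w4.png

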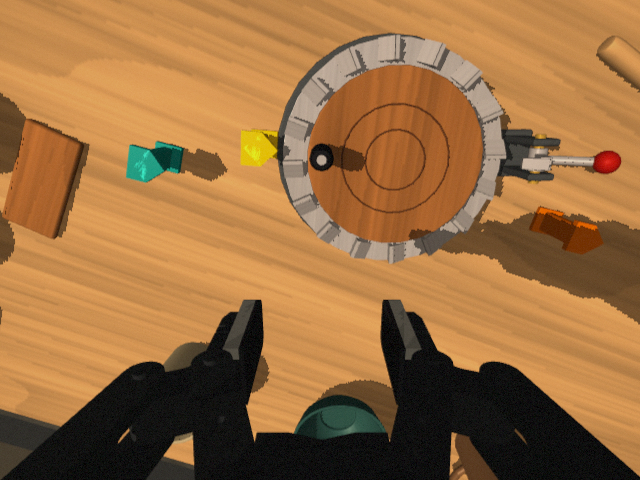

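The knob top is at (321,157) against the mark's (322,160), which is about 2 mm off. The pointer head is at (258,148), in line with it, and the pawl is lying back with its ball at (607,162). Everything is clear, so I'm handing in.

```bash
python3 -c "
from bench import arm
print(arm.job_done())"
```

```text
the job is handed in; nothing more can be done
None
```

I handed the job in at about 9.4 s: the brown wheel's pawl lies back, its knob stands about 2 mm from the yellow pointer mark, and the arm never went near the white wheel; no verdict was returned.

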